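# Free the jammed filter cartridge from the stock bin

### The arm

A 6-joint arm with a two-finger parallel gripper is mounted at the origin on the work surface. World frame = base frame: x ahead of the robot, y to its left, z up, the work surface at z = 0. Lengths are in m, angles in degrees, forces in N, time in s.
With the tool pointing down it reaches from about 0.375 to 0.9 m from the base axis. Payload 3.1 kg.
Tool frame: the origin (TCP) lies at the very end of the fingers, on their centre line; the grasp point (between the pads) lies bot.grip_point_offset behind it (bot.grip_point_offset is the distance from the TCP to the grasp point, in m); z points along the fingers, y is the line along which they close (so a half turn about z gives the same grasp; the last joint's range is limited). The gripper opens to 87 mm and grips with 3 to 60 N. Pads are 19 mm wide; open, the fingers measure 117 mm over their backs; the gripper's body (75 mm by 190 mm) begins 51 mm behind the grasp point.
Start: joints at [-76.862, 30.224, 82.088, -0, 67.689, -10.227], TCP at [0.248, -0.574, 0.192] pointing down, gripper open.
Joint ranges: [-176.69, 176.69], [-43.24, 126.21], [12.49, 139.97], [-82, 262], [0, 151.66], [-163.58, 163.58]. Speed limits (degrees/s): [159.86, 159.86, 180, 180, 180, 180].

### API

Orientations are given as a 3x3 rotation matrix whose columns are the frame's x, y, z axes.
In Python, from rig import bot, viewer, ticket gives the robot as it stands.
- The arm moves only by the tool servo_tool, never from a script. Its argument "targets" is a list of rows, each an object with "offset": the shift along the tool's x, y, z in m, a list of three; "dr": the turn, a rotation vector about the tool's x, y, z in degrees, a list of three. In form: [{"offset": [x, y, z], "dr": [ax, ay, az]}, ...]. A call has 1 to 20 rows; each row is the pose to reach, as a shift and turn from the pose commanded when the call began, along the tool's axes at that moment; what a row does not reach only later rows make up. A row lasts 1/12 s, in which the tool goes at most 41.7 mm and 7.16 degrees, less where a joint would pass 70% of its speed; a pose out of reach is approached as far as the arm can. A call with a gripper value outside its range is refused whole. "gripper" is the gripper command: -1 is fully open, 1 is shut, values between are in proportion, set as the call begins (left out, the last holds). The fingers move at their own pace and stop on an object; the grip force is fixed at half the most. Time passes only in rows, so rows that repeat a pose let the fingers close. It gives the time, the measured TCP pose, the force, the opening and the grip force at its end, in the units of the state.
- bot.read_state(): the state, without advancing time (a new reading comes with each control period).
- viewer.capture(name): name is "scene" or "top"; returns a dict with "color" (420x560x3 uint8, red, green, blue), "camera_matrix" (3x3 intrinsics, pixels), "R" (3x3) and "t" (3): a world point X has camera coordinates R X + t. Camera axes: x right, y down, z forward; pixel columns grow to the right and rows downward; lengths in m; the calibration is good to about 2 mm. A picture is of the moment at which its call begins. There is no depth.
- ticket.hand_in(): hands the job in; it is judged then, once.
The state is a dict: "time_s": time; "joint_positions": joint angles; "qvel": joint speeds; "tau": joint torques, N m; "position": TCP position; "tcp_rot": TCP orientation; "force": force on the tool from outside, world axes, zero at the start; "moment": the same for the moment, N m; "opening": opening from 0.0 (shut) to 1.0 (fully open); "grasp_force": force on a finger pad.
Only numpy, scipy, OpenCV 4.12 (cv2) and the standard library are available. Lean on these libraries where they do the work, as an engineer would, in place of code of your own. Each camera call takes 0.05 s, during which the arm holds its last target. There are 200 camera calls.

### The job

A filter cartridge has fallen into the blue stock bin and lies jammed at a slant, its raised end caught under the bin's lip. Turn it level while it is still down in the bin, lift it out without forcing it against the bin, and lay it in the groove of the sloping rest with its lower end right down against the foot plate. Let it settle there before you let go, set it down gently, and leave the other things on the bench where they are.

Things in the scene. Friction and masses are not known exactly. Their poses are not given: they have to be found in the camera images.
- cart_center (a point): Filter cartridge: aluminium cylinder, black bands at both (like) ends, 120 mm long, 60 diameter, 0.3 to 0.55 kg. The point is its centre; own x along the axis to the end raised at the start, z square to it, upward. At the start it slants about 26 degrees, raised end to the bin's +x, low end on the runners and against the near wall; centre near x 4, y 0, z 62 in the bin's frame.
- bin: Blue open stock bin, fixed. Origin on the bench; x along its length, away from the robot at yaw 0; z up. In mm in this frame: outside x -68 to 84, y -75 to 75; end walls z 95 high, side walls 60; inside x -63 (near wall) to 79 (far wall), y -70 to 70, floor z 6. Two runners (x -63 to 15, tops z 14, y 16 to 24 either side) leave a 32 wide gap in which the cartridge's low end lies.
- bin_mouth (a point): Centre of the bin's mouth, at rim height (bin frame 0, 0, 95 mm), bin's axes. The far (+x) wall has a lip, z 90 to 95, reaching in to x 63, so the mouth is x -63 to 63 (126 long): a level cartridge passes with 3 mm to spare at each end if centred at x 0; one slanting over 15 degrees does not. Level, it clears the rim once its centre is above z 125.
- bin_step (a point): Middle of the near upper edge of the two step ribs in the bin's far half (bin frame 15, 0, 41 mm), bin's axes. Ribs: x 15 to 79, tops z 41, y 16 to 24 either side; the slanting cartridge's underside rests on their near edges, sunk 5 mm into the 32 wide gap. Lying level on them its axis would be at z 66 in the bin's frame.
- groove_seat (a point): Where the cartridge's centre lies when fully home in the sloping grey V rest (fixed, base 150 by 100 mm), 88 mm above the bench. x runs up along the groove, 25 degrees above level, away from the robot at yaw 0; y level across it; z square to it, upward. The cartridge may not slide down by itself: friction varies.
- saddle (a point): Bottom region of the upper of two steel V saddles (90 degrees), at 46, 0, -30 mm in the axes of groove_seat; the other is at x -46. Each is 12 mm long along x, and reaches 37 mm to either side in y, up to z -8. Between them the cartridge's sides are free for fingers.
- foot_face (a point): Point on the face of the rest's foot plate at its low end (-60, 0, -20 mm in the axes of groove_seat, same axes). The face is square to the groove, looks to +x, 50 mm wide, z -50 to -10; the cartridge's lower end rests on it when home.
- carton: Cardboard carton, 90 by 120 by 70 mm high, loose bystander. Origin at the centre of its underside.
- jar: Closed jar, 68 mm diameter, 110 mm high, loose bystander. Origin at the centre of its underside.
- parts_bin: Small white open parts bin, 120 by 90 by 55 mm high, loose bystander. Origin at the centre of its underside.
Mind the look-alikes: they are no part of the job. Of the things shaped like the bin, the blue one is meant. Leave any purple look-alike of the part that bears cart_center alone.

How it is judged:
By the outcome, as a careful person would: the job done as asked, in the order asked, and still so for the second after the job is handed in, with the robot touching nothing.
It also fails if it takes over 58 s, if anything falls off the work surface, if the arm or the gripper's body presses on something with over 40 N, if the wrist force passes 120 N, or if a joint passes its speed limit or range.

## Working session

There is one attempt and no reset: what is moved stays moved. The work goes in short steps, Python scripts to look and compute and a tool call to move; the robot and the scene stay as the last step left them, time stands still between calls to the robot, and variables do not carry over. Pictures are saved under pics/ and viewed, at most 10 in all, crops included, and the job is handed in when it is done.

Besides the shell and the picture viewer there is one more tool, called after "Call:" as name(argument=value, ...) on one line, values as JSON. servo_tool: Moves the arm, as the interface text tells. Its arguments: {"type":"object","properties":{"targets":{"type":"array"},"gripper":{"type":"number"}},"required":["targets"]}

```bash
mkdir -p pics; ls
python3 - <<'E'
from rig import bot, viewer
import cv2,numpy as np,pickle
s=bot.read_state();print(s, bot.grip_point_offset)
for n in("scene","top"):
    c=viewer.capture(n);pickle.dump(c,open(n+".pkl","wb"))
    cv2.imwrite(f"pics/{n}0.png",c["color"][:,:,::-1]);print(c["camera_matrix"],c["R"],c["t"])
E
```

```text
pics
{'time_s': 0.0, 'joint_positions': array([-7.68627851e+01,  3.02806220e+01,  8.21577701e+01, -1.88781506e-03,
        6.76869788e+01, -1.02270765e+01]), 'qvel': array([ 0.00681899,  0.05855172, -0.00690849, -0.14114453,  0.01674689,
       -0.02947618]), 'tau': array([-1.00229779e-04, -4.40043569e+01, -1.76590651e+01,  6.35273801e-02,
        5.82993426e-02, -1.70475619e-04]), 'position': array([ 0.24769404, -0.57294762,  0.19124625]), 'tcp_rot': array([[ 9.17997083e-01,  3.96586785e-01, -5.27011153e-04],
       [ 3.96586973e-01, -9.17994696e-01,  2.12393855e-03],
       [ 3.58532520e-04, -2.15877515e-03, -9.99997606e-01]]), 'force': array([-0.5931207,  0.5550247, -0.1386697]), 'moment': array([ 0.03943603,  0.01684874, -0.02923692]), 'grasp_force': 0.0, 'opening': 1.0015096418881606} 0.0187
[[496.61465593   0.         268.12393621]
 [  0.         496.61465593 210.23765644]
 [  0.           0.           1.        ]] [[-0.79495321  0.60651239 -0.01386076]
 [ 0.37256146  0.47002827 -0.8001696 ]
 [-0.47879782 -0.64126137 -0.59961362]] [ 0.47953852 -0.15526627  1.66536764]
[[525.59963123   0.         276.26724778]
 [  0.         525.59963123 210.82566942]
 [  0.           0.           1.        ]] [[ 0.07318364 -0.99730366 -0.00543661]
 [-0.97560598 -0.07045802 -0.20791498]
 [ 0.20697132  0.02051996 -0.97813179]] [-0.03442943  0.62429717  1.21348374]
```

View pics/scene0.png

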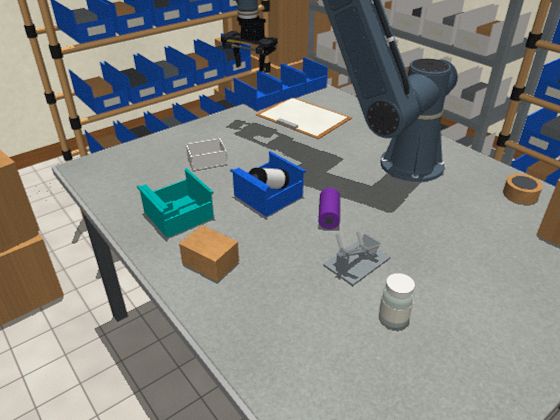

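View pics/top0.png

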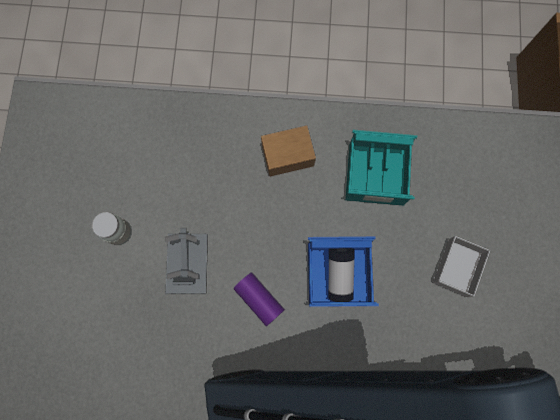

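The top view shows the blue bin at about (341,271) with the cartridge in it, the rest at (186,262), the purple look-alike at (259,299), the teal bin at (380,168), the carton at (289,150), the jar at (107,226) and the parts bin at (461,266). I'll enlarge the bin and rest for exact corners.

Run:
```python
import cv2,pickle,numpy as np
t=pickle.load(open("top.pkl","rb"))["color"][:,:,::-1];s=pickle.load(open("scene.pkl","rb"))["color"][:,:,::-1]
def up(im,c0,r0,w,h,k,step=10):
    a=cv2.resize(im[r0:r0+h,c0:c0+w],None,fx=k,fy=k,interpolation=cv2.INTER_CUBIC)
    for c in range(-(-c0//step)*step,c0+w,step): cv2.line(a,((c-c0)*k,0),((c-c0)*k,6),(0,255,255),1);cv2.putText(a,str(c),((c-c0)*k,16),0,.35,(0,255,255))
    for r in range(-(-r0//step)*step,r0+h,step): cv2.line(a,(0,(r-r0)*k),(6,(r-r0)*k),(0,255,255),1);cv2.putText(a,str(r),(8,(r-r0)*k),0,.35,(0,255,255))
    return a
A=np.hstack([up(t,300,230,80,85,5),up(t,155,220,75,85,5)])
B=np.hstack([up(s,228,148,80,70,4),up(s,318,220,80,70,4)])
B=cv2.copyMakeBorder(B,0,0,0,max(0,A.shape[1]-B.shape[1]),0)
cv2.imwrite("pics/topc.png",A);cv2.imwrite("pics/scc.png",B);print(A.shape,B.shape)
```

```text
(425, 775, 3) (280, 775, 3)
```

View pics/topc.png

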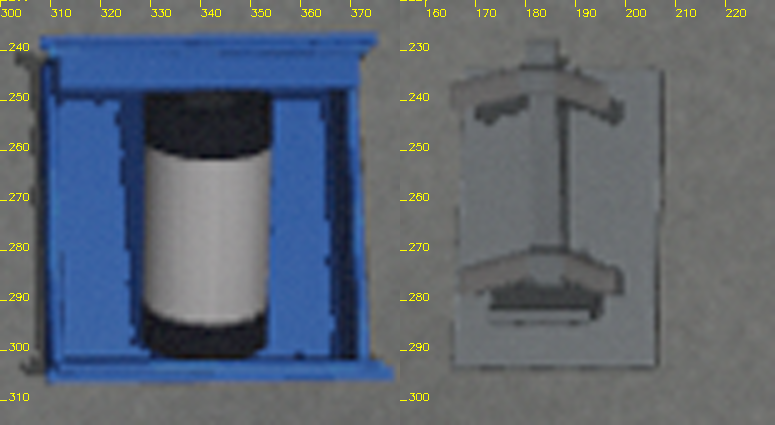

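View pics/scc.png

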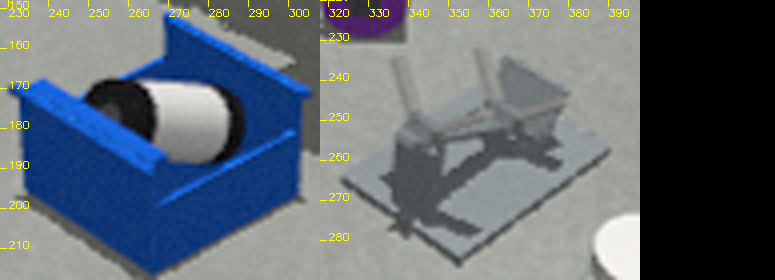

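The crops show the bin and rest corners clearly. Next I'll fit both poses to these points in the two views and project the model back as a check.

```bash
cat > geo.py <<'E'
import numpy as np,cv2,pickle
from scipy.optimize import least_squares
from scipy.spatial.transform import Rotation as Ro
C={n:pickle.load(open(n+".pkl","rb")) for n in("scene","top")}
def proj(n,P):
    c=C[n];q=(c["R"]@np.atleast_2d(P).T).T+c["t"];q=q@c["camera_matrix"].T;return q[:,:2]/q[:,2:]
def binw(p,L): return (Ro.from_euler("z",p[2]).apply(np.atleast_2d(L)*1e-3))+[p[0],p[1],0]
def seatR(yaw): return (Ro.from_euler("z",yaw)*Ro.from_euler("y",-25,degrees=True))
def seatw(p,L): return seatR(p[2]).apply(np.atleast_2d(L)*1e-3)+[p[0],p[1],.088]
E
cat > fit.py <<'E'
from geo import *
T1=lambda x,y:(300+x/5-.4,230+y/5-.4);T2=lambda x,y:(155+(x-400)/5-.4,220+y/5-.4)
S1=lambda x,y:(228+x/4-.4,148+y/4-.4);S2=lambda x,y:(318+(x-320)/4-.4,220+y/4-.4)
B=[("top",(84,75,95),T1(41,37)),("top",(84,-75,95),T1(376,36)),("top",(-68,75,95),T1(47,382)),("top",(-68,-75,95),T1(392,379)),
("scene",(84,75,0),S1(155,279)),("scene",(-68,75,0),S1(300,197)),("scene",(84,-75,0),S1(22,193)),("scene",(-68,-75,95),S1(167,13)),("scene",(-68,75,95),S1(309,95)),("scene",(84,-75,95),S1(8,92)),("scene",(84,75,95),S1(155,172))]
V=[("top",(46,37,-8),T2(453,97)),("top",(46,-37,-8),T2(618,105)),("top",(-46,37,-8),T2(460,281)),("top",(-46,-37,-8),T2(622,281)),
("scene",(46,-37,-8),S2(400,57)),("scene",(46,37,-8),S2(490,105)),("scene",(-46,-37,-8),S2(480,52)),("scene",(-46,37,-8),S2(568,97)),("scene",(-60,-25,-10),S2(505,57))]
base=[("top",(75,50),T2(459,68)),("top",(75,-50),T2(663,68)),("top",(-75,-50),T2(657,369)),("top",(-75,50),T2(452,369)),("scene",(75,-50),S2(325,180)),("scene",(75,50),S2(459,265)),("scene",(-75,50),S2(610,150))]
fb=lambda p:np.ravel([proj(n,binw(p,L))[0]-m for n,L,m in B])
r=least_squares(fb,[.5,-.1,0],loss="soft_l1");print("bin",r.x[:2],np.degrees(r.x[2]));print(fb(r.x).reshape(-1,2).round(1).tolist())
fv=lambda p:np.ravel([proj(n,seatw(p,L))[0]-m for n,L,m in V])
fg=lambda p:np.ravel([proj(n,binw([p[0]+p[3]*np.cos(p[2]),p[1]+p[3]*np.sin(p[2]),p[2]],[*L,p[4]*1e3]))[0]-m for n,L,m in base])
s=least_squares(lambda p:np.r_[fv(p),fg(p)],[.5,.2,0,0,.005],loss="soft_l1");print("seat",s.x[:2],np.degrees(s.x[2]),s.x[3:]);print(fv(s.x).reshape(-1,2).round(1).tolist(),fg(s.x).reshape(-1,2).round(1).tolist())
v=least_squares(fv,[.5,.2,0],loss="soft_l1");print("V only",v.x,"base only",least_squares(fg,s.x).x)
# overlays
cb=binw(r.x,[[-60,30*0,0]])
E
python3 fit.py
```

```text
bin [ 0.48092692 -0.15116291] 5.104320557753501
[[0.3, 1.5], [-2.9, 0.7], [0.9, -1.8], [-2.5, -2.3], [-0.2, -0.2], [0.2, -0.5], [0.3, -0.2], [-0.0, 0.7], [-1.2, -1.3], [2.0, -1.1], [-0.8, -0.4]]
seat [0.48888022 0.22648835] 4.32612381978457 [0.0004824  0.00316902]
[[-0.9, 0.3], [-2.3, -1.4], [-0.3, 0.6], [-1.6, 0.6], [-1.1, -1.2], [-0.3, 1.3], [-0.5, -2.2], [0.3, 0.2], [-0.5, -1.0]] [[1.5, 0.1], [0.1, 0.0], [-0.2, -0.3], [0.4, -0.2], [3.3, -0.0], [-0.4, -0.5], [-0.2, 0.2]]
V only [0.4886049  0.225628   0.06006169] base only [0.23153149 0.20597    0.07993187 0.2593891  0.00348846]
```

```bash
cat >> fit.py <<'E'
print("----")
ax=lambda p,k:binw(p,[4+k*np.cos(np.radians(26)),0,62+k*np.sin(np.radians(26))])
def fb2(p):
    e,f=p[3]*1e3,p[4]*1e3
    o=[]
    for n,L,m in B:
        L=np.array(L,float)
        if L[2]==95: L[1]+=np.sign(L[1])*e; L[0]+=np.sign(L[0])*f
        o+=list(proj(n,binw(p,L))[0]-m)
    o+=[2*(proj("top",ax(p,35))[0,0]-T1(209,0)[0]),2*(proj("top",ax(p,-35))[0,0]-T1(206,0)[0])]
    for y in (50,-50): o.append(proj("top",binw(p,[63,y,95]))[0,1]-T1(0,89)[1]); 
    return np.array(o)
r=least_squares(fb2,[.48,-.15,.08,.003,.003],loss="soft_l1");print("bin",r.x,np.degrees(r.x[2]));o=fb2(r.x);print(o[:22].reshape(-1,2).round(1).tolist(),o[22:].round(1))
# overlay
ov={n:cv2.resize(C[n]["color"][:,:,::-1],None,fx=5,fy=5,interpolation=cv2.INTER_CUBIC) for n in C}
def line(n,W,col=(0,255,255)):
    q=((proj(n,W)+.5)*5-.5).round().astype(int);cv2.polylines(ov[n],[q.reshape(-1,1,2)],False,col,1)
b=r.x;q=s.x
th=np.linspace(0,2*np.pi,40)
for n in ov:
    for z in (0,95): line(n,binw(b,[[84,75,z],[84,-75,z],[-68,-75,z],[-68,75,z],[84,75,z]]))
    line(n,binw(b,[[63,-63,95],[63,63,95]]));line(n,binw(b,[[-63,-63,95],[-63,63,95]]))
    R26=Ro.from_euler("y",-26,degrees=True)
    for k in(-60,60): line(n,binw(b,R26.apply(np.c_[0*th+k,30*np.cos(th),30*np.sin(th)])+[4,0,62]),(0,0,255))
    for x in(40,52,-40,-52): line(n,seatw(q,[[x,-37,-8],[x,0,-42],[x,37,-8]]))
    line(n,seatw(q,[[-60,-25,-50],[-60,-25,-10],[-60,25,-10],[-60,25,-50]]),(0,0,255))
t,sc=ov["top"],ov["scene"]
a=np.hstack([t[1160:1540,1520:1900],t[1140:1520,800:1060]])
c=np.hstack([sc[730:1100,1130:1550],sc[1130:1500,1610:1980]])
w=800
out=np.zeros((600,800,3),np.uint8)
a=cv2.resize(a,None,fx=.78,fy=.78);c=cv2.resize(c,None,fx=.8,fy=.8)
out[:a.shape[0],:a.shape[1]]=a;out[300:300+c.shape[0],:c.shape[1]]=c
cv2.imwrite("pics/ov.png",out)
E
python3 fit.py | sed '1,/----/d'
```

```text
bin [ 0.4801551  -0.15357809  0.08341144  0.00385865  0.00323529] 4.779123266952621
[[-0.2, 0.4], [-0.1, -0.1], [0.2, -0.1], [0.1, -0.2], [-0.7, -0.7], [-0.1, -0.8], [0.1, -0.8], [-0.2, -0.5], [0.2, -1.5], [0.1, -1.8], [-1.3, 0.2]] [-0.6 -0.5  0.1 -0.4]
```

View pics/ov.png

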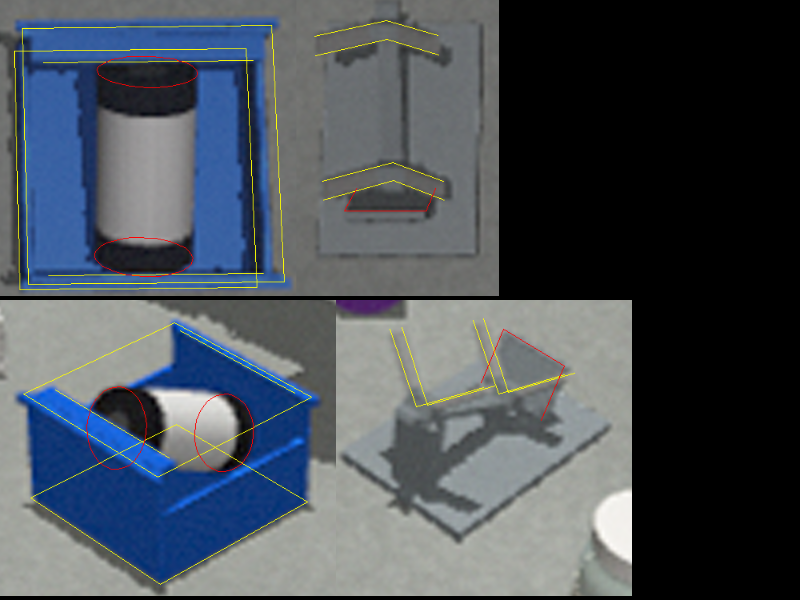

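The bin overlay matches to about half a pixel: centre (0.480, -0.1535), yaw 4.8°. The rest model sits about 1 px to the left, so I'll use (0.4886, 0.2253), yaw 4.2°. The next step is a move planner that converts world targets into tool-frame numbers.

```bash
cat > plan.py <<'E'
import numpy as np,json,sys
from scipy.spatial.transform import Rotation as Ro
BIN=np.array([.480,-.1535]);BY=4.8;SEAT=np.array([.4886,.2253,.088]);SY=4.2;G=.0187
D=Ro.from_matrix(np.diag([1.,-1,-1]))
def tool(yaw,th): return Ro.from_euler("z",yaw,degrees=True)*Ro.from_euler("y",-th,degrees=True)*D   # th: lean so that cartridge axis is th above level
def fromcentre(c,R): return np.asarray(c)+R.apply([0,0,G])
def bpose(L,th): # cartridge centre L (mm, bin frame), slant th
    return fromcentre(Ro.from_euler("z",BY,degrees=True).apply(np.array(L)*1e-3)+[*BIN,0],tool(BY,th)),tool(BY,th)
def spose(L,th=25):
    S=Ro.from_euler("z",SY,degrees=True)*Ro.from_euler("y",-25,degrees=True)
    return fromcentre(S.apply(np.array(L)*1e-3)+SEAT,tool(SY,th)),tool(SY,th)
def load():
    try: d=json.load(open("cmd.json"));return np.array(d["p"]),Ro.from_quat(d["q"])
    except FileNotFoundError: return np.array([.248,-.574,.192]),tool(23.365,0)
def save(p,R): json.dump({"p":list(p),"q":list(R.as_quat())},open("cmd.json","w"))
def advance(off,dr): # record a move actually sent (its last row)
    p,R=load();save(p+R.apply(off),R*Ro.from_rotvec(np.radians(dr)))
def rel(t):
    p,R=load();print("offset",R.inv().apply(t[0]-p).round(4).tolist(),"dr",np.degrees((R.inv()*t[1]).as_rotvec()).round(2).tolist())
E
python3 -c "
from plan import *
p,R=bpose([4,0,62],26);z=R.apply([0,0,1])
rel((p-.13*z,R));rel((p,R));print(p)"
```

```text
offset [0.3373, -0.3083, 0.03] dr [-4.21, 25.77, 18.24]
offset [0.3913, -0.2901, 0.1468] dr [-4.21, 25.77, 18.24]
[ 0.49215476 -0.15247934  0.04519255]
```

Call:
servo_tool(targets=[{"offset":[0.02,-0.02,0],"dr":[0,2,1]},{"offset":[0.05,-0.05,0],"dr":[-1,5,3]},{"offset":[0.08,-0.08,0],"dr":[-1,8,6]},{"offset":[0.11,-0.11,0.01],"dr":[-2,11,8]},{"offset":[0.14,-0.13,0.01],"dr":[-2,13,9]},{"offset":[0.17,-0.16,0.01],"dr":[-2,15,10]},{"offset":[0.2,-0.185,0.015],"dr":[-3,18,12]},{"offset":[0.23,-0.21,0.02],"dr":[-3,20,13]},{"offset":[0.26,-0.235,0.02],"dr":[-3,22,15]},{"offset":[0.29,-0.265,0.025],"dr":[-4,24,17]},{"offset":[0.315,-0.285,0.03],"dr":[-4.2,25.8,18.2]},{"offset":[0.33,-0.3,0.03],"dr":[-4.2,25.8,18.2]},{"offset":[0.3373,-0.3083,0.03],"dr":[-4.2,25.8,18.2]},{"offset":[0.3373,-0.3083,0.03],"dr":[-4.2,25.8,18.2]},{"offset":[0.3373,-0.3083,0.03],"dr":[-4.2,25.8,18.2]}], gripper=-1)

```text
time_s: 1.35
position: [0.4354, -0.1567, 0.1623]
tcp_rot: [[0.895, 0.086, 0.437], [0.078, -0.996, 0.037], [0.439, 0.001, -0.899]]
force: [0.1, -0.3, -0.8]
opening: 1.003
grasp_force: 0.0
```

```bash
python3 -c "
from plan import *
from rig import bot,viewer
import cv2
advance([.3373,-.3083,.03],[-4.2,25.8,18.2])
s=bot.read_state();p,R=load();print((s['position']-p)*1e3,np.degrees((R.inv()*Ro.from_matrix(s['tcp_rot'])).as_rotvec()),s['joint_positions'],s['force'])
rel(bpose([4,0,62],26))
cv2.imwrite('pics/t1.png',cv2.resize(viewer.capture('top')['color'][200:340,260:440,::-1],None,fx=4,fy=4))"
```

```text
[0.02566689 0.55041205 0.25968847] [ 0.00531976 -0.00651969 -0.10137828] [-49.75208628  15.62769353 125.46797658  44.28742067  30.81529109
  -1.715469  ] [ 0.07718838 -0.27940906 -0.83916108]
offset [-0.0001, 0.0001, 0.13] dr [-0.03, -0.03, 0.04]
```

View pics/t1.png

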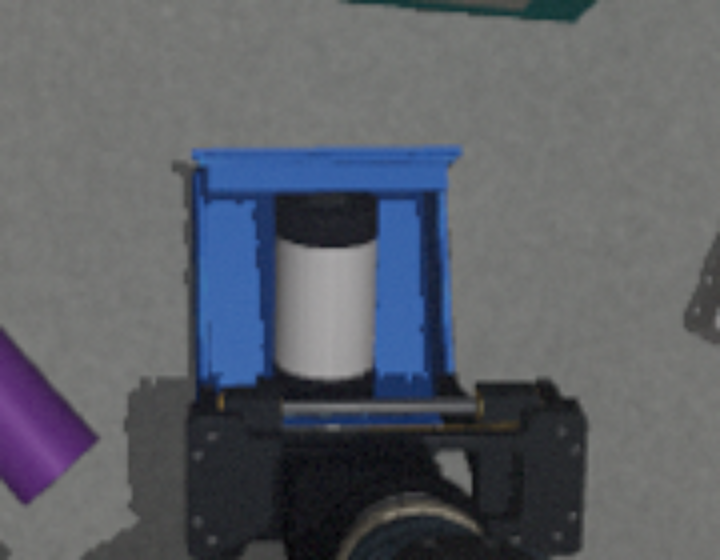

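The gripper is centred over the cartridge once perspective is allowed for: gripper columns 188–585, cartridge 275–378. Now descend along the tool axis.

Call:
servo_tool(targets=[{"offset":[0,0,0.01],"dr":[0,0,0]},{"offset":[0,0,0.025],"dr":[0,0,0]},{"offset":[0,0,0.04],"dr":[0,0,0]},{"offset":[0,0,0.055],"dr":[0,0,0]},{"offset":[0,0,0.07],"dr":[0,0,0]},{"offset":[0,0,0.08],"dr":[0,0,0]},{"offset":[0,0,0.09],"dr":[0,0,0]},{"offset":[0,0,0.1],"dr":[0,0,0]},{"offset":[0,0,0.105],"dr":[0,0,0]},{"offset":[0,0,0.105],"dr":[0,0,0]}])

```text
time_s: 2.23
position: [0.4816, -0.1549, 0.0669]
tcp_rot: [[0.896, 0.082, 0.437], [0.074, -0.997, 0.036], [0.438, -0.0, -0.899]]
force: [-0.1, -0.5, 0.9]
opening: 1.0
grasp_force: 0.0
```

Call:
servo_tool(targets=[{"offset":[0,0,0.005],"dr":[0,0,0]},{"offset":[0,0,0.012],"dr":[0,0,0]},{"offset":[0,0,0.018],"dr":[0,0,0]},{"offset":[0,0,0.022],"dr":[0,0,0]},{"offset":[0,0,0.025],"dr":[0,0,0]},{"offset":[0,0,0.025],"dr":[0,0,0]},{"offset":[0,0,0.025],"dr":[0,0,0]}])

```text
time_s: 2.82
position: [0.4922, -0.1528, 0.0455]
tcp_rot: [[0.895, 0.084, 0.438], [0.075, -0.996, 0.037], [0.439, 0.0, -0.898]]
force: [-0.5, -0.2, -0.3]
opening: 1.004
grasp_force: 0.0
```

```bash
python3 -c "
from plan import *
from rig import bot,viewer
import cv2
advance([0,0,.13],[0,0,0])
s=bot.read_state();p,R=load();print((s['position']-p)*1e3,np.degrees((R.inv()*Ro.from_matrix(s['tcp_rot'])).as_rotvec()),s['joint_positions'],s['force'])"
```

```text
[-0.04732501 -0.44168238  0.35790683] [-0.03886307  0.01462805  0.03469726] [-42.41440508  35.26199013 124.73280344  85.20917215  18.85530593
 -39.08910404] [-0.53425573 -0.18958218 -0.32938758]
```

Call:
servo_tool(targets=[{"offset":[0,0,0],"dr":[0,0,0]},{"offset":[0,0,0],"dr":[0,0,0]},{"offset":[0,0,0],"dr":[0,0,0]},{"offset":[0,0,0],"dr":[0,0,0]},{"offset":[0,0,0],"dr":[0,0,0]},{"offset":[0,0,0],"dr":[0,0,0]},{"offset":[0,0,0],"dr":[0,0,0]},{"offset":[0,0,0],"dr":[0,0,0]}], gripper=1)

```text
time_s: 3.48
position: [0.4922, -0.1528, 0.0455]
tcp_rot: [[0.895, 0.084, 0.437], [0.076, -0.996, 0.036], [0.439, 0.001, -0.899]]
force: [-0.7, -2.7, -0.4]
opening: 0.609
grasp_force: 27.7
```

```bash
python3 -c "
from plan import *
from rig import bot
s=bot.read_state();p,R=load();print((s['position']-p)*1e3,s['force'],s['moment'],s['grasp_force'],s['opening']*87)
for L,th in [([4.3,0,63.5],24.5),([4.5,0,65.5],22.5),([4.5,0,67],20),([4,0,68],17),([3.6,0,68.5],14),([2.8,0,69],11),([2,0,69.5],8),([1.2,0,70],5),([.5,0,70],2.5),([0,0,70],0)]: rel(bpose(L,th))"
```

```text
[ 0.03412563 -0.448669    0.30090347] [-0.65858929 -2.68209001 -0.39119667] [-0.36700592  0.28713637 -0.14550418] 27.675553858280182 52.99595010106877
offset [0.0004, 0.0001, -0.0013] dr [-0.03, -1.53, 0.04]
offset [0.0008, 0.0001, -0.003] dr [-0.02, -3.53, 0.04]
offset [0.0006, 0.0001, -0.0044] dr [-0.02, -6.03, 0.04]
offset [-0.0003, 0.0001, -0.0057] dr [-0.02, -9.03, 0.04]
offset [-0.0015, 0.0001, -0.0065] dr [-0.02, -12.03, 0.04]
offset [-0.0029, 0.0001, -0.0075] dr [-0.02, -15.03, 0.04]
offset [-0.0043, 0.0001, -0.0086] dr [-0.02, -18.03, 0.04]
offset [-0.0058, 0.0001, -0.0097] dr [-0.02, -21.03, 0.04]
offset [-0.0071, 0.0001, -0.0103] dr [-0.02, -23.53, 0.04]
offset [-0.0083, 0.0001, -0.0109] dr [-0.02, -26.03, 0.04]
```

Call:
servo_tool(targets=[{"offset":[0.0002,0,-0.0007],"dr":[0,-0.8,0]},{"offset":[0.0004,0,-0.0013],"dr":[0,-1.5,0]},{"offset":[0.0006,0,-0.0022],"dr":[0,-2.5,0]},{"offset":[0.0008,0,-0.003],"dr":[0,-3.5,0]},{"offset":[0.0007,0,-0.0037],"dr":[0,-4.8,0]},{"offset":[0.0006,0,-0.0044],"dr":[0,-6,0]},{"offset":[0.0006,0,-0.0044],"dr":[0,-6,0]},{"offset":[0.0006,0,-0.0044],"dr":[0,-6,0]}])

```text
time_s: 4.15
position: [0.4905, -0.1514, 0.0494]
tcp_rot: [[0.936, 0.086, 0.341], [0.081, -0.996, 0.03], [0.342, -0.001, -0.94]]
force: [-0.3, 0.7, -3.6]
opening: 0.608
grasp_force: 26.9
```

```bash
python3 -c "
from plan import *
from rig import bot
advance([.0006,0,-.0044],[0,-6,0])
s=bot.read_state();p,R=load();print((s['position']-p)*1e3,np.degrees((R.inv()*Ro.from_matrix(s['tcp_rot'])).as_rotvec()),s['force'],s['moment'],s['joint_positions'])
for L,th in [([4,0,68],17),([3.6,0,68.5],14),([2.8,0,69],11),([2,0,69.5],8),([1.2,0,70],5),([.5,0,70],2.5),([0,0,70],0)]: rel(bpose(L,th))"
```

```text
[-0.34627208  1.06241083 -0.02564933] [ 0.0805034  -0.01070667 -0.0674898 ] [-0.34757996  0.69537856 -3.64167834] [-0.04373918  0.49076763  0.03007722] [-38.99985485  33.16943928 120.39184598  50.23261388  18.05297081
  -0.94942924]
offset [-0.0011, 0.0001, -0.0012] dr [-0.02, -3.03, 0.04]
offset [-0.0023, 0.0001, -0.0018] dr [-0.02, -6.03, 0.04]
offset [-0.0038, 0.0001, -0.0027] dr [-0.02, -9.03, 0.04]
offset [-0.0053, 0.0001, -0.0036] dr [-0.02, -12.03, 0.04]
offset [-0.0069, 0.0001, -0.0046] dr [-0.02, -15.03, 0.04]
offset [-0.0083, 0.0001, -0.0051] dr [-0.02, -17.53, 0.04]
offset [-0.0096, 0.0001, -0.0055] dr [-0.01, -20.03, 0.04]
```

Call:
servo_tool(targets=[{"offset":[-0.0005,0,-0.0006],"dr":[0,-1.5,0]},{"offset":[-0.0011,0,-0.0012],"dr":[0,-3,0]},{"offset":[-0.0017,0,-0.0015],"dr":[0,-4.5,0]},{"offset":[-0.0023,0,-0.0018],"dr":[0,-6,0]},{"offset":[-0.003,0,-0.0023],"dr":[0,-7.5,0]},{"offset":[-0.0038,0,-0.0027],"dr":[0,-9,0]},{"offset":[-0.0045,0,-0.0032],"dr":[0,-10.5,0]},{"offset":[-0.0053,0,-0.0036],"dr":[0,-12,0]},{"offset":[-0.0061,0,-0.0041],"dr":[0,-13.5,0]},{"offset":[-0.0069,0,-0.0046],"dr":[0,-15,0]},{"offset":[-0.0076,0,-0.0049],"dr":[0,-16.2,0]},{"offset":[-0.0083,0,-0.0051],"dr":[0,-17.5,0]},{"offset":[-0.009,0,-0.0053],"dr":[0,-18.8,0]},{"offset":[-0.0096,0,-0.0055],"dr":[0,-20,0]},{"offset":[-0.0096,0,-0.0055],"dr":[0,-20,0]},{"offset":[-0.0096,0,-0.0055],"dr":[0,-20,0]},{"offset":[-0.0096,0,-0.0055],"dr":[0,-20,0]}])

```text
time_s: 5.57
position: [0.479, -0.1525, 0.0511]
tcp_rot: [[0.996, 0.084, -0.0], [0.084, -0.996, 0.002], [-0.0, -0.002, -1.0]]
force: [-0.6, -0.1, -3.5]
opening: 0.607
grasp_force: 26.9
```

```bash
python3 -c "
from plan import *
from rig import bot,viewer
import cv2
advance([-.0096,0,-.0055],[0,-20,0])
s=bot.read_state();p,R=load();print((s['position']-p)*1e3,np.degrees((R.inv()*Ro.from_matrix(s['tcp_rot'])).as_rotvec()),s['force'],s['moment'],s['joint_positions'])
rel(bpose([0,0,70],0))
a=cv2.resize(viewer.capture('scene')['color'][120:230,210:330,::-1],None,fx=4,fy=4)
b=cv2.resize(viewer.capture('top')['color'][225:325,300:380,::-1],None,fx=4,fy=4)
b=cv2.copyMakeBorder(b,0,a.shape[0]-b.shape[0],0,0,0);cv2.imwrite('pics/lev.png',np.hstack([a,b]))"
```

```text
[-0.97125741  0.96506526 -0.22970653] [ 0.10974734 -0.04548647  0.00358141] [-0.60431444 -0.1047612  -3.53526625] [0.03301525 0.07886992 0.03391501] [-30.47054452  34.03672814 106.40247968   0.13209954  39.64255924
  54.58547799]
offset [0.0, 0.0001, -0.0] dr [-0.01, -0.03, 0.05]
```

View pics/lev.png

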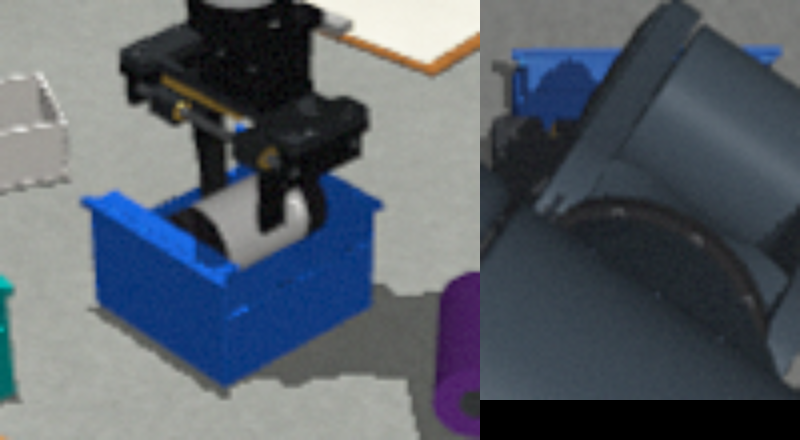

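The cartridge is level in the bin (scene crop: white body with near band at (200,235), below the rim). The force is just the weight, about 3.5 N. Now lift straight up with a 1 mm x correction.

Call:
servo_tool(targets=[{"offset":[0.001,0,0],"dr":[0,0,0]},{"offset":[0.001,0,-0.003],"dr":[0,0,0]},{"offset":[0.001,0,-0.008],"dr":[0,0,0]},{"offset":[0.001,0,-0.014],"dr":[0,0,0]},{"offset":[0.001,0,-0.02],"dr":[0,0,0]},{"offset":[0.001,0,-0.026],"dr":[0,0,0]},{"offset":[0.001,0,-0.032],"dr":[0,0,0]}])

```text
time_s: 6.25
position: [0.481, -0.1531, 0.0845]
tcp_rot: [[0.996, 0.085, 0.001], [0.085, -0.996, -0.0], [0.001, 0.0, -1.0]]
force: [-0.1, -0.0, -3.7]
opening: 0.611
grasp_force: 26.9
```

Call:
servo_tool(targets=[{"offset":[0,0,-0.006],"dr":[0,0,0]},{"offset":[0,0,-0.012],"dr":[0,0,0]},{"offset":[0,0,-0.02],"dr":[0,0,0]},{"offset":[0,0,-0.03],"dr":[0,0,0]},{"offset":[0,0,-0.042],"dr":[0,0,0]},{"offset":[0,0,-0.056],"dr":[0,0,0]},{"offset":[0,0,-0.07],"dr":[0,0,0]},{"offset":[0,0,-0.083],"dr":[0,0,0]},{"offset":[0,0,-0.093],"dr":[0,0,0]},{"offset":[0,0,-0.1],"dr":[0,0,0]},{"offset":[0,0,-0.1],"dr":[0,0,0]},{"offset":[0,0,-0.1],"dr":[0,0,0]}])

```text
time_s: 7.25
position: [0.4808, -0.1531, 0.1839]
tcp_rot: [[0.996, 0.084, 0.001], [0.084, -0.996, -0.0], [0.001, 0.0, -1.0]]
force: [-0.2, 0.2, -4.1]
opening: 0.608
grasp_force: 26.8
```

```bash
python3 -c "
from plan import *
from rig import bot
advance([.001,0,-.132],[0,0,0])
s=bot.read_state();p,R=load();print((s['position']-p)*1e3,np.degrees((R.inv()*Ro.from_matrix(s['tcp_rot'])).as_rotvec()),s['force'],s['moment'],s['joint_positions'])
for h in (90,): rel(spose([5,0,h],25)); rel(spose([5,0,h],0)); print(spose([5,0,h]))"
```

```text
[-0.13334053  0.30068017  0.63621007] [-0.02151829  0.03023849 -0.00098009] [-0.18389806  0.1507565  -4.07022323] [0.05294602 0.00733762 0.0242825 ] [-3.03827953e+01  2.16154253e+01  9.97223446e+01  2.44339516e-02
  5.86062217e+01  5.47577656e+01]
offset [0.014, -0.3769, 0.0286] dr [-0.15, 24.97, 0.63]
offset [0.0061, -0.377, 0.0303] dr [-0.01, -0.03, 0.65]
(array([0.46306761, 0.22342502, 0.15473284]), Rotation.from_matrix(array([[ 0.90387388,  0.0732382 ,  0.42148331],
                            [ 0.06637635, -0.99731448,  0.0309518 ],
                            [ 0.42261826,  0.        , -0.90630779]])))
```

Lifted free with only the weight showing. Transit to above the rest while tilting to 25°.

Call:
servo_tool(targets=[{"offset":[0,-0.006,0],"dr":[0,0,0]},{"offset":[0,-0.02,0],"dr":[0,0,0]},{"offset":[0.001,-0.04,0],"dr":[0,0,0]},{"offset":[0.001,-0.065,0],"dr":[0,0,0]},{"offset":[0.002,-0.093,0],"dr":[0,0,0.1]},{"offset":[0.003,-0.123,0],"dr":[0,0,0.2]},{"offset":[0.004,-0.153,0],"dr":[0,0,0.3]},{"offset":[0.005,-0.183,0],"dr":[0,0,0.4]},{"offset":[0.006,-0.213,0],"dr":[0,0,0.5]},{"offset":[0.006,-0.243,0],"dr":[0,0,0.6]},{"offset":[0.006,-0.273,0],"dr":[0,0,0.6]},{"offset":[0.006,-0.303,0],"dr":[0,0,0.6]},{"offset":[0.006,-0.33,0],"dr":[0,0,0.6]},{"offset":[0.006,-0.352,0],"dr":[0,0,0.6]},{"offset":[0.006,-0.368,0],"dr":[0,0,0.6]},{"offset":[0.006,-0.377,0],"dr":[0,0,0.6]},{"offset":[0.006,-0.377,0],"dr":[0,0,0.6]},{"offset":[0.006,-0.377,0],"dr":[0,0,0.6]}])

```text
time_s: 8.75
position: [0.454, 0.2232, 0.1831]
tcp_rot: [[0.997, 0.076, -0.001], [0.076, -0.997, -0.001], [-0.001, 0.001, -1.0]]
force: [-0.0, -0.1, -3.3]
opening: 0.607
grasp_force: 26.9
```

```bash
python3 -c "
from plan import *
from rig import bot
advance([.006,-.377,0],[0,0,.6])
s=bot.read_state();p,R=load();print((s['position']-p)*1e3,np.degrees((R.inv()*Ro.from_matrix(s['tcp_rot'])).as_rotvec()),s['force'],s['joint_positions'])
for k in (.25,.5,.75,1): rel(spose([5,0,125-75*k],25*k))"
```

```text
[-1.05574729  0.39909278 -0.21432173] [-0.0448204  -0.08242494 -0.0906102 ] [-0.01163181 -0.14965815 -3.27887863] [ 1.35264531e+01  2.18346876e+01  9.94976035e+01 -3.39222033e-02
  5.87280906e+01  9.92077252e+01]
offset [-0.0047, -0.0, 0.0155] dr [-0.01, 6.22, 0.05]
offset [0.0052, -0.0, 0.0322] dr [-0.01, 12.47, 0.04]
offset [0.0151, -0.0, 0.0486] dr [-0.01, 18.72, 0.04]
offset [0.0249, -0.0, 0.0649] dr [-0.02, 24.97, 0.04]
```

Call:
servo_tool(targets=[{"offset":[-0.001,0,0.003],"dr":[0,1.5,0]},{"offset":[-0.003,0,0.009],"dr":[0,4,0]},{"offset":[-0.0047,0,0.0155],"dr":[0,6.2,0]},{"offset":[-0.001,0,0.021],"dr":[0,8.3,0]},{"offset":[0.002,0,0.0266],"dr":[0,10.4,0]},{"offset":[0.0052,0,0.0322],"dr":[0,12.5,0]},{"offset":[0.0085,0,0.0377],"dr":[0,14.6,0]},{"offset":[0.0118,0,0.0432],"dr":[0,16.7,0]},{"offset":[0.0151,0,0.0486],"dr":[0,18.7,0]},{"offset":[0.018,0,0.054],"dr":[0,20.8,0]},{"offset":[0.022,0,0.06],"dr":[0,23,0]},{"offset":[0.0249,0,0.0649],"dr":[0,25,0]},{"offset":[0.0249,0,0.0649],"dr":[0,25,0]},{"offset":[0.0249,0,0.0649],"dr":[0,25,0]},{"offset":[0.0249,0,0.0649],"dr":[0,25,0]}])

```text
time_s: 10.0
position: [0.4804, 0.2243, 0.119]
tcp_rot: [[0.904, 0.073, 0.422], [0.066, -0.997, 0.031], [0.423, 0.0, -0.906]]
force: [0.4, 1.2, -2.6]
opening: 0.607
grasp_force: 27.0
```

```bash
cat > look.py <<'E'
from plan import *
from rig import bot,viewer
import cv2,sys
s=bot.read_state();p,R=load();print((s['position']-p)*1e3,np.degrees((R.inv()*Ro.from_matrix(s['tcp_rot'])).as_rotvec()),s['force'],s['moment'],s['joint_positions'])
# overlay of the cartridge where it should be, and of the saddles
Rm=Ro.from_matrix(s['tcp_rot']);c=s['position']-Rm.apply([0,0,G])
S=Ro.from_euler("z",SY,degrees=True)*Ro.from_euler("y",-25,degrees=True)
print("centre in seat axes mm",S.inv().apply(c-SEAT)*1e3)
th=np.linspace(0,2*np.pi,40);ims=[]
for n,(r0,r1,c0,c1) in {"scene":(195,295,310,410),"top":(205,305,140,240)}.items():
    v=viewer.capture(n);im=cv2.resize(v["color"][:,:,::-1],None,fx=4,fy=4,interpolation=cv2.INTER_CUBIC).copy()
    def line(W,col):
        q=(v["R"]@W.T).T+v["t"];q=q@v["camera_matrix"].T;q=((q[:,:2]/q[:,2:]+.5)*4-.5).round().astype(int)
        cv2.polylines(im,[q.reshape(-1,1,2)],False,col,1)
    for x in(40,52,-40,-52): line(S.apply(np.array([[x,-37,-8],[x,0,-42],[x,37,-8]])*1e-3)+SEAT,(0,255,255))
    for k in(-.06,.06): line(Rm.apply(np.c_[0*th+k,.03*np.cos(th),.03*np.sin(th)])+c,(0,0,255))
    ims.append(im[r0*4:r1*4,c0*4:c1*4])
cv2.imwrite("pics/"+sys.argv[1],np.hstack(ims))
E
python3 -c "
from plan import *
advance([.0249,0,.0649],[0,25,0])"; python3 look.py r1.png
```

```text
[ 0.4963929  -0.35922499  0.5810728 ] [-0.04488489 -0.00953336  0.06957541] [ 0.39820141  1.19741772 -2.6303787 ] [0.00517404 0.55257295 0.02013102] [ 16.20040575  24.9178069  119.17755109 -24.19836725  12.4350092
 124.62786497]
centre in seat axes mm [ 5.61246354 -0.39177799 50.30512687]
```

View pics/r1.png

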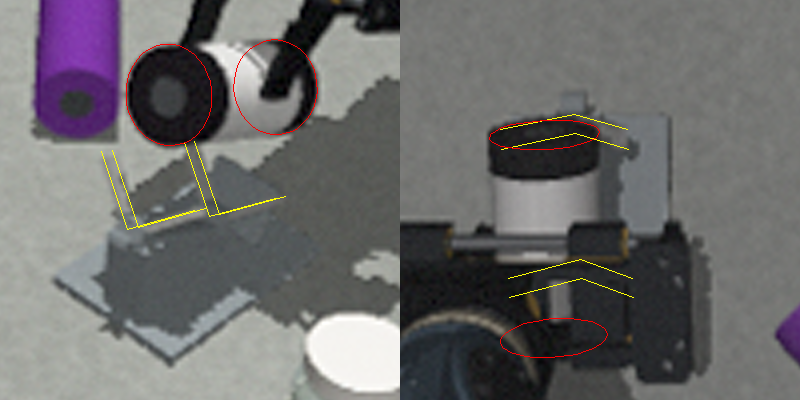

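The cartridge matches its predicted outline in both views (scene ring at (170,95), top ring at (545,135)). The saddle model also agrees with the post at (574,105). Descend along the groove normal.

Call:
servo_tool(targets=[{"offset":[0,0,0.002],"dr":[0,0,0]},{"offset":[0,0,0.006],"dr":[0,0,0]},{"offset":[0,0,0.011],"dr":[0,0,0]},{"offset":[0,0,0.016],"dr":[0,0,0]},{"offset":[0,0,0.021],"dr":[0,0,0]},{"offset":[0,0,0.026],"dr":[0,0,0]},{"offset":[0,0,0.031],"dr":[0,0,0]},{"offset":[0,0,0.035],"dr":[0,0,0]},{"offset":[0,0,0.038],"dr":[0,0,0]},{"offset":[0,0,0.041],"dr":[0,0,0]},{"offset":[0,0,0.043],"dr":[0,0,0]},{"offset":[0,0,0.043],"dr":[0,0,0]},{"offset":[0,0,0.043],"dr":[0,0,0]}])

```text
time_s: 11.18
position: [0.4979, 0.2263, 0.0795]
tcp_rot: [[0.904, 0.074, 0.422], [0.067, -0.997, 0.031], [0.423, -0.0, -0.906]]
force: [-0.2, -0.3, -3.7]
opening: 0.603
grasp_force: 27.0
```

```bash
python3 -c "
from plan import *
advance([0,0,.043],[0,0,0])"; python3 look.py r2.png
cat > st.py <<'E'
from plan import *
from rig import bot
import sys
if len(sys.argv)>1: advance(eval(sys.argv[1]),eval(sys.argv[2]) if len(sys.argv)>2 else [0,0,0])
s=bot.read_state();Rm=Ro.from_matrix(s['tcp_rot']);c=s['position']-Rm.apply([0,0,G])
S=Ro.from_euler("z",SY,degrees=True)*Ro.from_euler("y",-25,degrees=True)
p,R=load();cc=p-R.apply([0,0,G])
f=lambda v:np.round(v,2).tolist()
print(s['time_s'],"meas",f(S.inv().apply(c-SEAT)*1e3),"cmd",f(S.inv().apply(cc-SEAT)*1e3),"F seat",f(S.inv().apply(s['force'])),"M",f(S.inv().apply(s['moment'])),"tilt",f(np.degrees((S.inv()*Rm*D.inv()).as_rotvec())),f(s['joint_positions']))
E
python3 st.py
```

```text
[-0.09487598  0.33514674  0.04544333] [ 0.00231882 -0.01481296 -0.01068468] [-0.23497704 -0.26518716 -3.7216125 ] [ 0.00623098  0.52879003 -0.0247214 ] [ 15.74311054  30.80775251 118.70641476 -39.33510413   7.6278258
 139.52159172]
centre in seat axes mm [4.92009271 0.34759854 7.04740813]
11.2833 meas [5.04, 0.35, 7.32] cmd [4.96, 0.01, 6.98] F seat [-1.01, -0.06, -3.0] M [0.04, 0.6, -0.0] tilt [0.03, -0.04, 0.04] [15.75, 30.77, 118.71, -39.33, 7.63, 139.52]
```

Call:
servo_tool(targets=[{"offset":[0,0,0.001],"dr":[0,0,0]},{"offset":[0,0,0.002],"dr":[0,0,0]},{"offset":[0,0,0.003],"dr":[0,0,0]},{"offset":[0,0,0.004],"dr":[0,0,0]},{"offset":[0,0,0.005],"dr":[0,0,0]},{"offset":[0,0,0.005],"dr":[0,0,0]},{"offset":[0,0,0.005],"dr":[0,0,0]}])

```text
time_s: 11.87
position: [0.5, 0.2264, 0.0751]
tcp_rot: [[0.904, 0.074, 0.422], [0.067, -0.997, 0.031], [0.423, -0.0, -0.906]]
force: [0.4, 0.6, -4.1]
opening: 0.612
grasp_force: 27.0
```

```bash
python3 st.py [0,0,.005]
```

```text
11.8667 meas [4.91, 0.3, 2.14] cmd [4.96, 0.01, 1.98] F seat [-1.29, 0.59, -3.89] M [0.06, 0.52, -0.03] tilt [0.02, -0.02, 0.04] [15.68, 31.47, 118.61, -42.07, 7.18, 142.23]
```

Still free. Continue in small steps until contact.

Call:
servo_tool(targets=[{"offset":[0,0,0.0003],"dr":[0,0,0]},{"offset":[0,0,0.0007],"dr":[0,0,0]},{"offset":[0,0,0.001],"dr":[0,0,0]},{"offset":[0,0,0.0013],"dr":[0,0,0]},{"offset":[0,0,0.0016],"dr":[0,0,0]},{"offset":[0,0,0.002],"dr":[0,0,0]},{"offset":[0,0,0.002],"dr":[0,0,0]}])

```text
time_s: 12.45
position: [0.5008, 0.2268, 0.0736]
tcp_rot: [[0.903, 0.074, 0.422], [0.067, -0.997, 0.032], [0.423, -0.001, -0.906]]
force: [-2.4, 1.1, -0.7]
opening: 0.608
grasp_force: 27.7
```

```bash
python3 st.py [0,0,.002]
```

```text
12.45 meas [4.99, 0.63, 0.47] cmd [4.96, 0.01, -0.02] F seat [-2.42, 1.23, 0.35] M [0.32, 0.62, -0.04] tilt [0.06, -0.06, 0.05] [15.68, 31.69, 118.59, -43.25, 6.97, 143.41]
```

Light contact with the V (about 4 N). Ease off slightly and slide down toward the foot plate.

Call:
servo_tool(targets=[{"offset":[0,-0.0003,-0.0004],"dr":[0,0,0]},{"offset":[-0.0005,-0.0005,-0.0004],"dr":[0,0,0]},{"offset":[-0.001,-0.0005,-0.0004],"dr":[0,0,0]},{"offset":[-0.0015,-0.0005,-0.0004],"dr":[0,0,0]},{"offset":[-0.002,-0.0005,-0.0004],"dr":[0,0,0]},{"offset":[-0.0025,-0.0005,-0.0004],"dr":[0,0,0]},{"offset":[-0.003,-0.0005,-0.0004],"dr":[0,0,0]},{"offset":[-0.003,-0.0005,-0.0004],"dr":[0,0,0]},{"offset":[-0.003,-0.0005,-0.0004],"dr":[0,0,0]}])

```text
time_s: 13.2
position: [0.4978, 0.2267, 0.0724]
tcp_rot: [[0.904, 0.074, 0.422], [0.067, -0.997, 0.031], [0.423, 0.0, -0.906]]
force: [-0.2, -0.4, -3.1]
opening: 0.611
grasp_force: 27.0
```

```bash
python3 st.py [-.003,-.0005,-.0004]
```

```text
13.2 meas [1.76, 0.76, 0.62] cmd [1.96, 0.51, 0.38] F seat [-1.56, -0.37, -2.74] M [0.07, 0.59, 0.02] tilt [0.02, -0.01, 0.04] [15.81, 31.77, 118.95, -45.92, 6.78, 146.22]
```

Call:
servo_tool(targets=[{"offset":[-0.0003,0,0],"dr":[0,0,0]},{"offset":[-0.0006,0,0],"dr":[0,0,0]},{"offset":[-0.0009,0,0],"dr":[0,0,0]},{"offset":[-0.0012,0,0],"dr":[0,0,0]},{"offset":[-0.0015,0,0],"dr":[0,0,0]},{"offset":[-0.0018,0,0],"dr":[0,0,0]},{"offset":[-0.002,0,0],"dr":[0,0,0]},{"offset":[-0.002,0,0],"dr":[0,0,0]}])

```text
time_s: 13.87
position: [0.4961, 0.2266, 0.0716]
tcp_rot: [[0.904, 0.074, 0.422], [0.067, -0.997, 0.031], [0.423, -0.0, -0.906]]
force: [0.2, 0.5, -4.2]
opening: 0.606
grasp_force: 27.0
```

```bash
python3 st.py [-.002,0,0]
```

```text
13.8667 meas [-0.1, 0.78, 0.63] cmd [-0.04, 0.51, 0.37] F seat [-1.57, 0.5, -3.95] M [0.01, 0.66, -0.02] tilt [0.02, -0.02, 0.04] [15.86, 31.83, 119.2, -48.03, 6.57, 148.39]
```

Call:
servo_tool(targets=[{"offset":[-0.0003,0,0],"dr":[0,0,0]},{"offset":[-0.0006,0,0],"dr":[0,0,0]},{"offset":[-0.0009,0,0],"dr":[0,0,0]},{"offset":[-0.0012,0,0],"dr":[0,0,0]},{"offset":[-0.0015,0,0],"dr":[0,0,0]},{"offset":[-0.0015,0,0],"dr":[0,0,0]}])

```text
time_s: 14.37
position: [0.4955, 0.2268, 0.0714]
tcp_rot: [[0.903, 0.074, 0.423], [0.067, -0.997, 0.032], [0.424, -0.0, -0.906]]
force: [1.6, -0.3, -3.0]
opening: 0.612
grasp_force: 27.1
```

```bash
python3 st.py [-.0015,0,0]
```

```text
14.3667 meas [-0.68, 0.95, 0.66] cmd [-1.54, 0.51, 0.37] F seat [0.14, -0.46, -3.38] M [-0.08, 0.14, 0.04] tilt [0.05, -0.11, 0.04] [15.89, 31.86, 119.33, -49.71, 6.41, 150.11]
```

Foot contact felt (x stalled at -0.7 mm, +1.7 N). Now press lightly into the V.

Call:
servo_tool(targets=[{"offset":[0,0,0.0003],"dr":[0,0,0]},{"offset":[0,0,0.0006],"dr":[0,0,0]},{"offset":[-0.0003,0,0.0008],"dr":[0,0,0]},{"offset":[-0.0005,0,0.0008],"dr":[0,0,0]},{"offset":[-0.0005,0,0.0008],"dr":[0,0,0]},{"offset":[-0.0005,0,0.0008],"dr":[0,0,0]}])

```text
time_s: 14.87
position: [0.4957, 0.2268, 0.0709]
tcp_rot: [[0.903, 0.074, 0.424], [0.067, -0.997, 0.032], [0.425, -0.001, -0.905]]
force: [1.0, -1.2, 5.3]
opening: 0.607
grasp_force: 28.5
```

```bash
python3 st.py [-.0005,0,.0008]
```

```text
14.8667 meas [-0.73, 1.0, 0.19] cmd [-2.04, 0.51, -0.43] F seat [3.05, -1.25, 4.39] M [-0.24, -0.34, 0.0] tilt [0.06, -0.16, 0.04] [15.89, 31.93, 119.37, -50.89, 6.3, 151.29]
```

Seated: about 8 N into the V and 4 N onto the foot. Let it settle, then release.

Call:
servo_tool(targets=[{"offset":[0,0,0],"dr":[0,0,0]},{"offset":[0,0,0],"dr":[0,0,0]},{"offset":[0,0,0],"dr":[0,0,0]},{"offset":[0,0,0],"dr":[0,0,0]},{"offset":[0,0,0],"dr":[0,0,0]},{"offset":[0,0,0],"dr":[0,0,0]},{"offset":[0,0,0],"dr":[0,0,0]},{"offset":[0,0,0],"dr":[0,0,0]},{"offset":[0,0,0],"dr":[0,0,0]},{"offset":[0,0,0],"dr":[0,0,0]}])

```text
time_s: 15.7
position: [0.4957, 0.2269, 0.071]
tcp_rot: [[0.903, 0.074, 0.424], [0.067, -0.997, 0.032], [0.425, -0.001, -0.905]]
force: [1.5, -1.6, 6.0]
opening: 0.609
grasp_force: 28.5
```

```bash
python3 st.py; python3 look.py r3.png
```

```text
15.7 meas [-0.72, 1.01, 0.2] cmd [-2.04, 0.51, -0.43] F seat [3.8, -1.75, 4.89] M [-0.21, -0.31, 0.06] tilt [0.06, -0.16, 0.03] [15.89, 31.93, 119.37, -50.88, 6.3, 151.29]
[0.9311075  0.58482883 1.14552533] [0.03722422 0.13659161 0.00429898] [ 1.49790418 -1.64804552  6.03985049] [-0.18889537 -0.32787021 -0.03472654] [ 15.8943721   31.93187048 119.36872951 -50.88389683   6.29831795
 151.28970417]
centre in seat axes mm [-0.71725537  1.00858191  0.20103696]
```

View pics/r3.png

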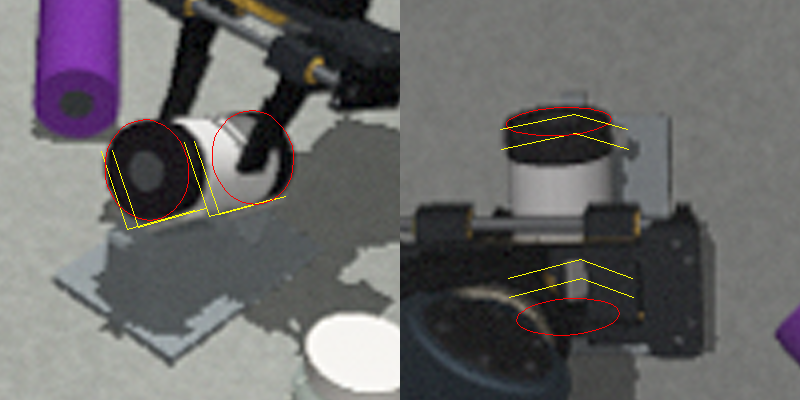

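The cartridge lies at the predicted home position (scene end cap at (147,172) over the saddle lines; top ring at (558,122)), with steady forces. Release.

Call:
servo_tool(targets=[{"offset":[0,0,0],"dr":[0,0,0]},{"offset":[0,0,0],"dr":[0,0,0]},{"offset":[0,0,0],"dr":[0,0,0]},{"offset":[0,0,0],"dr":[0,0,0]},{"offset":[0,0,0],"dr":[0,0,0]},{"offset":[0,0,0],"dr":[0,0,0]},{"offset":[0,0,0],"dr":[0,0,0]},{"offset":[0,0,0],"dr":[0,0,0]}], gripper=-1)

```text
time_s: 16.47
position: [0.4945, 0.2266, 0.0699]
tcp_rot: [[0.904, 0.074, 0.422], [0.067, -0.997, 0.031], [0.423, -0.0, -0.906]]
force: [-0.3, -0.0, -0.6]
opening: 0.991
grasp_force: 0.0
```

```bash
python3 st.py
```

```text
16.4667 meas [-2.18, 0.81, -0.22] cmd [-2.04, 0.51, -0.43] F seat [-0.52, -0.01, -0.44] M [0.0, 0.27, 0.0] tilt [0.02, -0.01, 0.04] [15.91, 32.01, 119.44, -50.86, 6.32, 151.29]
```

Call:
servo_tool(targets=[{"offset":[0,0,-0.003],"dr":[0,0,0]},{"offset":[0,0,-0.008],"dr":[0,0,0]},{"offset":[0,0,-0.014],"dr":[0,0,0]},{"offset":[0,0,-0.02],"dr":[0,0,0]},{"offset":[0,0,-0.027],"dr":[0,0,0]},{"offset":[0,0,-0.035],"dr":[0,0,0]},{"offset":[0,0,-0.045],"dr":[0,0,0]},{"offset":[0,0,-0.055],"dr":[0,0,0]},{"offset":[0,0,-0.067],"dr":[0,0,0]},{"offset":[0,0,-0.08],"dr":[0,0,0]},{"offset":[0,0,-0.095],"dr":[0,0,0]},{"offset":[0,0,-0.11],"dr":[0,0,0]},{"offset":[0,0,-0.125],"dr":[0,0,0]},{"offset":[0,0,-0.135],"dr":[0,0,0]},{"offset":[0,0,-0.14],"dr":[0,0,0]},{"offset":[0,0,-0.14],"dr":[0,0,0]},{"offset":[0,0,-0.14],"dr":[0,0,0]}])

```text
time_s: 17.88
position: [0.4356, 0.2222, 0.1969]
tcp_rot: [[0.904, 0.074, 0.422], [0.067, -0.997, 0.031], [0.423, -0.0, -0.906]]
force: [-0.4, -0.1, 0.3]
opening: 0.998
grasp_force: 0.0
```

```bash
python3 st.py [0,0,-.14]
python3 - <<'E'
import re
s=open('look.py').read()
# draw the cartridge at home instead of in the hand
s=s.replace("th=np.linspace","Rm=S;c=SEAT\nth=np.linspace");open('look2.py','w').write(s)
E
python3 look2.py r4.png
```

```text
17.8833 meas [-2.09, 0.73, 139.83] cmd [-2.1, 0.44, 139.57] F seat [-0.22, -0.05, 0.41] M [0.04, 0.23, -0.01] tilt [0.03, -0.04, 0.04] [17.9, 12.73, 119.21, -14.04, 24.29, 115.25]
[-0.11630854  0.28315699  0.24372126] [0.00319442 0.01378776 0.0012941 ] [-0.36882591 -0.07355827  0.27310052] [0.02106176 0.23584613 0.00660957] [ 17.90156437  12.72807625 119.20567268 -14.03612265  24.29194128
 115.25425768]
centre in seat axes mm [ -2.09217193   0.73380424 139.83458151]
```

View pics/r4.png

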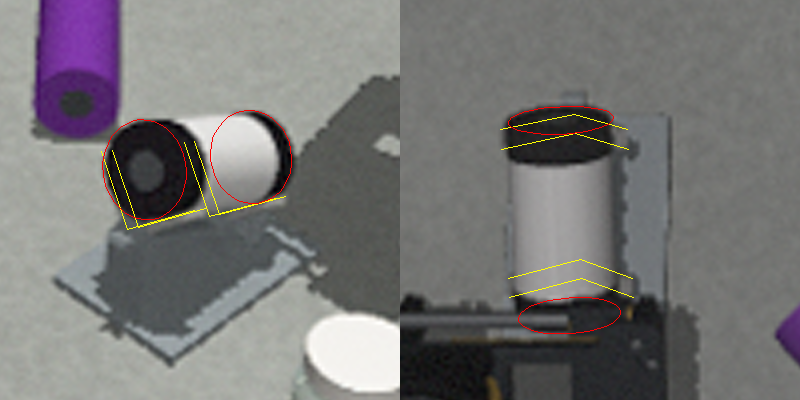

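The cartridge lies in the groove at its home outline (rings at (147,170) in scene and (560,120) in top), and the gripper is clear.

```bash
python3 -c "
from rig import ticket
print(ticket.hand_in())"
```

```text
the job is handed in; nothing more can be done
None
```

The cartridge was levelled in the bin, lifted out free, seated in the V rest against the foot plate, left to settle and released; the job is handed in at about 18 s of the 58 s limit, and no verdict came back.

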